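# Shim the rocking preheater

## Robot

A 7-joint arm with a two-finger parallel gripper is mounted at the origin on a cart in front of the work surface, level with it; the furniture and walls round the work are solid. World frame = base frame: x ahead of the robot, y to its left, z up, the work surface at z = 0. Lengths are in m, angles in rad, forces in N, time in s.
With the tool pointing down it reaches from about 0.425 to 0.925 m from the base axis. Payload 6.8 kg.
Tool frame: the origin (TCP) lies at the very end of the fingers, on their centre line; the grasp point (between the pads) lies 19 mm behind it; z points along the fingers, y is the line along which they close (so a half turn about z gives the same grasp; the last joint's range is limited). The gripper opens to 85 mm and grips with 20 to 120 N. Pads are 22 mm wide; open, the fingers measure 114 mm over their backs; the gripper's body (76 mm by 85 mm) begins 54 mm behind the grasp point. The pads swing forward as they close: fully open they stand 13 mm farther back than shut.
Start: joints at [-1.268, 0.477, 0.022, 1.555, -0.011, 1.109, -0.083], TCP at [0.27, 0.619, 0.231] pointing down, gripper open.
Joint ranges: [-2.96, 2.96], [-0.34, 2.1], [-1.41, 1.46], [0.24, 2.44], [-1.37, 4.51], [0.17, 1.92], [-2.96, 2.96]. Speed limits (rad/s): [2.39, 2.39, 3.14, 3.14, 3.14, 3.14, 3.14].

## Interface

Orientations are given as a unit quaternion [w, x, y, z].
In Python, from station import bot gives the robot as it stands.
- The arm moves only by the tool jog_arm, never from a script. Its argument "motion" is a list of rows, each a list of 7 numbers: the turn, a rotation vector about the tool's x, y, z in rad, then the shift along the tool's x, y, z in mm, then the finger opening in mm, from 0 to 85.4. A call has 1 to 10 rows; each row is the pose to reach, as a shift and turn from the pose commanded when the call began, along the tool's axes at that moment; what a row does not reach only later rows make up. A row lasts 1/8 s, in which the tool goes at most 62.5 mm and 10.7 degrees, less where a joint would pass 70% of its speed; a pose out of reach is approached as far as the arm can. A call with a gripper value outside its range is refused whole. The fingers move at their own pace and stop on an object; "grip_force" is the grip in N (left out, the last holds). Time passes only in rows, so rows that repeat a pose let the fingers close. It gives the time, the measured TCP pose, the force, the opening and the grip force at its end, in the units of the state.
- bot.get_obs(): the state, without advancing time (a new reading comes with each control period).
- bot.read_camera(name): name is "scene" or "top"; returns a dict with "pixels" (384x512x3 uint8, red, green, blue), "camera_matrix" (3x3 intrinsics, pixels), "T" (4x4, takes a point from camera to world coordinates). Camera axes: x right, y down, z forward; pixel columns grow to the right and rows downward; lengths in m; the calibration is good to about 2 mm. A picture is of the moment at which its call begins. There is no depth.
- bot.hand_in(): hands the job in; it is judged then, once.
Trained networks look in a picture, given as the dict that the camera call returned (one of the last four; its "shot" number tells which), for a name from the list of things; names that differ only in an ending like _2 or _b are one class to them, and where a whole thing is asked for, a point or a joint stands for the part that bears it (a point fixed in the world has none). Each returns a list of dicts, best first, with "score" (0 to 1); they miss things now and then, are a little off and sometimes report something else, mostly with a low value. They report only what shows in the picture. A call takes as long as a camera call.
- bot.spot_in(thing, picture): "xy" ([column, row] in pixels, amid what is visible of it).
- bot.tip_of(thing, picture): "xy" ([column, row] in pixels: a listed point, or the origin of a listed thing).
The state is a dict: "t": time; "q": joint angles; "joint_vel": joint speeds; "joint_torque": joint torques, N m; "eef_pos": TCP position; "tool_rot": TCP orientation; "contact_force": force on the tool from outside, world axes, zero at the start; "torque": the same for the moment, N m; "gripper_width": opening from 0.0 (shut) to 1.0 (fully open); "grasp_force": force on a finger pad.
Only numpy, scipy, OpenCV 4.12 (cv2) and the standard library are available. Lean on these libraries where they do the work, as an engineer would, in place of code of your own. Each camera call takes 0.05 s, during which the arm holds its last target. There are 200 camera calls.

## Task

The grey board preheater rocks because the foot under its orange-padded corner is too short. With the fingertips, push the yellow wedge along the bench, thin end first, under that short foot until it is snug and the preheater stands level without rocking; then press down on the orange pad with the fingertips, gently, to show that the corner no longer gives, and let go. Do not pick anything up, do not shove the preheater out of its place, and leave the phone frame on it and the other things on the bench where they are.

Things in the scene. Friction and masses are not known exactly. Their poses are not given: they have to be found in the camera images.
- preheater: Grey box with a dark metal top plate, 150 x 190 mm (its x, y), 2.1 to 3.2 kg, on four rubber feet 22 mm across at x = +-58, y = +-78 mm; display and knob on its front (-x). Underside of the box 16 mm, top 50 mm above the bench. Origin: on the bench under its centre. The foot at (-58, +78) is 6 mm short; untouched it stands level on the other three, and 3 N on that corner tips it
- short_foot (a point): Centre of the underside of the short foot (22 mm across), 6 mm above the bench at the start. The foot is 17 mm in from the preheater's front (-x) side and 17 mm in from its +y side; the space in front of it is open
- corner_pad: Round orange pad, 36 mm across and 4 mm high, fixed on the preheater's top at the corner above the short foot. Origin: centre of its underside
- pad_top (a point): Centre of the upper face of the orange pad, 54 mm above the bench; the point to press
- shim: Yellow plastic wedge, 100 x 60 mm (its x, y), 60 g, loose in front of the short foot. Origin: centre of its underside; +x to the thin nose. Its top slopes evenly from 2 mm at the nose to 16 mm at the tail (x = -50). Slides at under 1 N; snug with the short foot's centre at about x = +30 mm, where the push rises quickly past 5 N. Pushed on (over about 12 N) it shoves the preheater along
- push_face (a point): Centre of the outer (-x) face of the upright plate across the wedge's tail (60 mm wide, 8 mm thick, top 26 mm above the bench), 13 mm above the bench; the point to push, along the wedge's +x
- board_frame: Dark bare phone frame with a green board, 67 x 138 x 6 mm, lying loose on the preheater's top plate clear of the orange pad. Origin: centre of its underside
- usb_stick: Red USB stick, 18 x 51 x 8 mm, loose on the bench in front of the preheater, to the right (-y) of the wedge. Origin: centre of its underside
- wick_roll: Small blue roll of desolder wick, 42 mm across, 10 mm high, loose on the bench left (+y) of the preheater. Origin: centre of its underside
- flux_tin: Round tin with a blue band, 56 mm across, 14 mm high, loose on the bench. Origin: centre of its underside
- tape_black: Roll of black tape, 72 mm across, 18 mm high, loose on the bench. Origin: centre of its underside
- phone_back: Black phone lying on its screen, 71 x 146 x 9 mm, loose on the bench at the left. Origin: centre of its underside

How it is judged:
By the outcome, as a careful person would: the job done as asked, in the order asked, and still so for the second after the job is handed in, with the robot touching nothing.
It also fails if it takes over 38 s, if anything falls off the work surface, if the arm or the gripper's body presses on something with over 40 N, if the wrist force passes 120 N, or if a joint passes its speed limit or range.

## Working session

There is one attempt and no reset: what is moved stays moved. The work goes in short steps, Python scripts to look and compute and a tool call to move; the robot and the scene stay as the last step left them, time stands still between calls to the robot, and variables do not carry over. Pictures are saved under pics/ and viewed, at most 10 in all, crops included, and the job is handed in when it is done.

Besides the shell and the picture viewer there is one more tool, called after "Emit:" as name([rows], argument=value, ...), one row to a line, values as JSON. jog_arm: Moves the arm, as the interface text tells. Its arguments: {"type":"object","properties":{"motion":{"type":"array"},"grip_force":{"type":"number"}},"required":["motion"]}

```bash
mkdir -p pics; cat > h.py <<'E'
import numpy as np, cv2
from station import bot
def ray(p,xy):
    K=p["camera_matrix"];T=np.array(p["T"]);d=T[:3,:3]@np.linalg.inv(K)@np.array([xy[0],xy[1],1.]);return T[:3,3],d
def onz(p,xy,z):
    o,d=ray(p,xy);return o+d*(z-o[2])/d[2]
def save(p,n,s=1.5):
    cv2.imwrite(f"pics/{n}.png",cv2.resize(p["pixels"][:,:,::-1],None,fx=s,fy=s))
Z=dict(preheater=0,short_foot=.006,corner_pad=.05,pad_top=.054,shim=0,push_face=.013,board_frame=.05,usb_stick=0,wick_roll=0)
def find(cam,names,n):
    p=bot.read_camera(cam);save(p,n)
    for t in names:
        for r in bot.tip_of(t,p)[:2]: print(cam,t,round(r["score"],2),np.round(r["xy"],1),np.round(onz(p,r["xy"],Z[t])*1000,1))
    return p
E
python3 - <<'E'
from h import *
o=bot.get_obs();print({k:np.round(o[k],3) for k in("t","eef_pos","tool_rot","contact_force","gripper_width")})
for c in("top","scene"):find(c,list(Z),c+"0")
E
```

```text
{'t': np.float64(0.0), 'eef_pos': array([0.269, 0.618, 0.23 ]), 'tool_rot': array([-0.   ,  0.204,  0.979, -0.001]), 'contact_force': array([-0.559,  0.283, -0.956]), 'gripper_width': np.float64(1.0)}
top short_foot 0.74 [305.2 157.4] [627.3 174.8   6. ]
top short_foot 0.69 [300.  159.8] [621.1 188.1   6. ]
top corner_pad 0.75 [306.6 152.1] [634.9 176.6  50. ]
top corner_pad 0.64 [338.7 208.9] [495.6  97.5  50. ]
top pad_top 0.55 [304.6 153.5] [630.9 182.   54. ]
top shim 0.62 [280.7 195. ] [531.1 236.5   0. ]
top push_face 0.67 [283.1 211.9] [487.9 231.2  13. ]
top board_frame 0.56 [341.7 141.1] [663.2  89.6  50. ]
top usb_stick 0.63 [340.3 207.4] [500.6  84.    0. ]
top wick_roll 0.72 [277.7 125.9] [708.8 245.    0. ]
top wick_roll 0.41 [338.9 207.9] [499.3  87.6   0. ]
scene preheater 0.67 [311.4 176.2] [652.1  92.    0. ]
scene preheater 0.51 [258.8 184.8] [691.  251.6   0. ]
scene short_foot 0.95 [287.8 192.5] [607.2 202.9   6. ]
scene corner_pad 0.45 [289.9 173. ] [633.5 180.7  50. ]
scene pad_top 0.68 [300.4 220.1] [434.8 273.4  54. ]
scene pad_top 0.58 [289.2 173.9] [625.1 188.2  54. ]
scene shim 0.9 [291.3 209.2] [542.3 231.2   0. ]
scene push_face 0.7 [302.1 218.9] [479.  238.1  13. ]
scene board_frame 0.86 [309.5 161.5] [658.4  97.4  50. ]
scene usb_stick 0.6 [341.9 201.8] [501.5  92.6   0. ]
scene wick_roll 0.65 [258.8 179.4] [716.7 237.9   0. ]
```

View pics/top0.png

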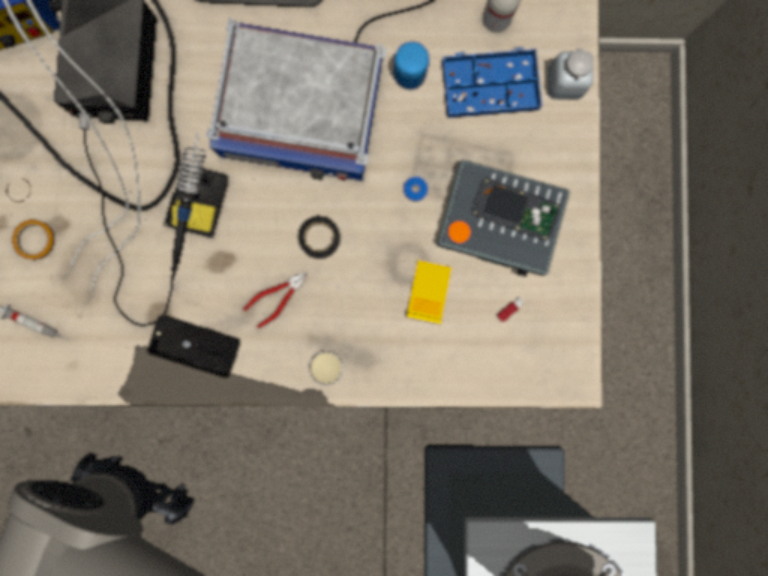

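View pics/scene0.png

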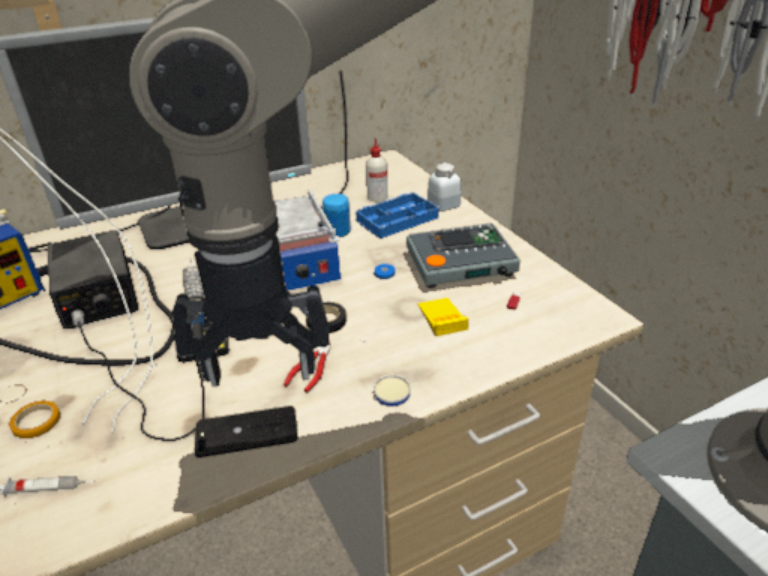

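The pictures show the preheater with its orange pad at about (459,232) in the top view. The wedge is at (430,292) with its nose up, seemingly left of the line to the foot. The networks' points are rough, so I'll fit poses using the colour outlines.

```bash
cat >> h.py <<'E'
from scipy.optimize import minimize
B=lambda xs,ys,zs:np.array([[x,y,z] for x in xs for y in ys for z in zs],float)
SHIM=np.vstack([B([-50,-42],[-30,30],[0,26]),B([50],[-30,30],[0,2])])/1000
PRE=B([-75,75],[-95,95],[16,50])/1000
def proj(p,P):
    T=np.array(p["T"]);c=(P-T[:3,3])@T[:3,:3];u=c@np.array(p["camera_matrix"]).T;return u[:,:2]/u[:,2:]
def place(M,v):
    c,s=np.cos(v[2]),np.sin(v[2]);return M@np.array([[c,s,0],[-s,c,0],[0,0,1]])+[v[0],v[1],0]
def mask(p,lo,hi,near,r):
    h=cv2.cvtColor(p["pixels"],cv2.COLOR_RGB2HSV);m=cv2.inRange(h,lo,hi)
    g=np.zeros_like(m);cv2.circle(g,tuple(int(a) for a in near),r,255,-1);return m&g
def fitm(ps,ms,M,v0):
    def f(v):
        e=0
        for p,m in zip(ps,ms):
            g=np.zeros(m.shape,np.uint8);q=cv2.convexHull((proj(p,place(M,v))*256).astype(np.float32)).astype(np.int32)
            g=np.zeros(m.shape,np.uint8);cv2.fillConvexPoly(g,q,255,cv2.LINE_AA,8);e+=np.abs(g.astype(float)-m).sum()/m.sum()
        return e
    best=min((minimize(f,np.add(v0,[0,0,d]),method="Nelder-Mead",options=dict(initial_simplex=np.add(v0,[0,0,d])+np.array([[0,0,0],[.02,0,0],[0,.02,0],[0,0,.2]]))) for d in(-.15,0,.15)),key=lambda r:r.fun)
    return best.x,best.fun
def look(s0,pad0=(.631,.18),cams=("top","scene"),n=None):
    ps=[bot.read_camera(c) for c in cams];ms=[]
    for p,c in zip(ps,cams):
        a=proj(p,np.array([[*s0[:2],.01],[*pad0,.054]]))
        m=mask(p,(20,130,90),(34,255,255),a[0],45);ms.append(m)
        o=mask(p,(4,150,120),(17,255,255),a[1],25);M=cv2.moments(o,True)
        if M["m00"]: print(c,"pad",np.round(onz(p,(M["m10"]/M["m00"],M["m01"]/M["m00"]),.054)*1000,1),M["m00"],"shim px",m.sum()/255)
        if n: save(p,n+c)
        v,e=fitm([p],[m],SHIM,s0);print(c,"shim mm,deg",np.round([v[0]*1e3,v[1]*1e3,np.degrees(v[2])],1),round(e,2))
    return ps,ms
E
python3 - <<'E'
from h import *
s0=(.536,.234,-.17)
ps,ms=look(s0)
v,e=fitm(ps,ms,SHIM,s0);print("both",np.round(v*[1e3,1e3,57.3],1),e)
# preheater: grey-ish dark in top
p=ps[0];q=np.array([[438,243],[456,161],[568,187],[548,273]])/1.5
for a in q:print(np.round(onz(p,a,.05)[:2]*1000))
m=cv2.cvtColor(p["pixels"],cv2.COLOR_RGB2HSV);print(m[150,330],m[100,300],m[135,312],m[155,306],m[190,286])
g=cv2.inRange(m,(0,0,0),(180,255,125));r=np.zeros_like(g);cv2.circle(r,(336,144),62,255,-1);g=g&r
n,l,st,c=cv2.connectedComponentsWithStats(g);k=1+np.argmax(st[1:,4]);cs,_=cv2.findContours((l==k).astype(np.uint8)*255,0,1);G=np.zeros_like(g);cv2.fillPoly(G,[cv2.convexHull(max(cs,key=len))],255)
v,e=fitm([p],[G],PRE,(.672,.09,-.2));print("pre",np.round(v*[1e3,1e3,57.3],1),e);print("foot",place(np.array([[-.058,.078,.006]]),v))
im=p["pixels"][:,:,::-1].copy()
for M,vv in((PRE,v),):cv2.polylines(im,[cv2.convexHull(proj(p,place(M,vv)).astype(np.float32)).astype(np.int32)],True,(0,0,255),1)
v2,_=fitm([p],[ms[0]],SHIM,s0);cv2.polylines(im,[cv2.convexHull(proj(p,place(SHIM,v2)).astype(np.float32)).astype(np.int32)],True,(255,0,255),1)
cv2.imwrite("pics/ov.png",cv2.resize(im[90:240,240:400],None,fx=4,fy=4))
E
```

```text
top pad [629.5 179.   54. ] 175.0 shim px 916.0
top shim mm,deg [533.5 224.6 -11.3] 0.13
scene pad [627.  183.6  54. ] 83.0 shim px 542.0
scene shim mm,deg [533.9 227.1 -15.2] 0.18
both [533.4 225.8 -13.2] 0.3154046639361847
[610. 213.]
[746. 183.]
[705.  -3.]
[562.  31.]
[90 17 88] [ 18  45 165] [97 26 87] [ 15 255 236] [ 25 255 222]
pre [654.2 109.  -15.6] 0.037494526840374805
foot [[0.61936861 0.19973651 0.006     ]]
```

View pics/ov.png

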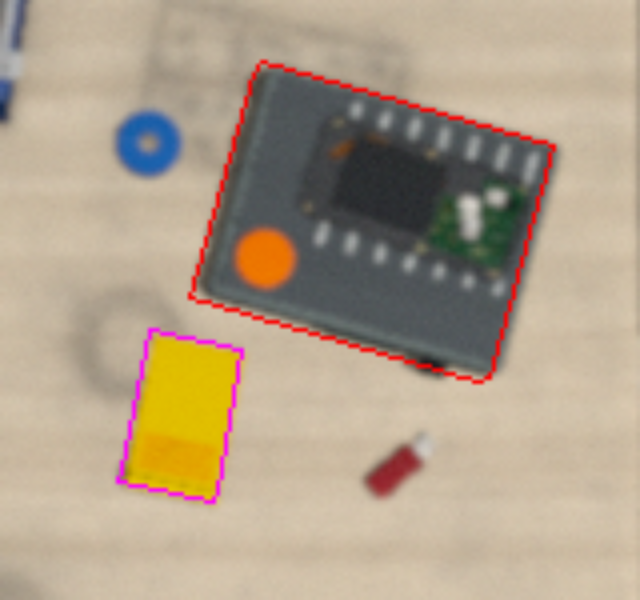

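The wedge fit is good: about (533,226), yaw about -12°. The preheater hull also takes in its shadow, so I'll check its pose and the foot in the oblique view.

```bash
python3 - <<'E'
from h import *
p=bot.read_camera("scene");t=bot.read_camera("top")
S=5;x0,y0=260,140
im=cv2.resize(p["pixels"][140:235,260:360,::-1],None,fx=S,fy=S,interpolation=cv2.INTER_CUBIC)
im=cv2.resize(p["pixels"][140:235,260:360,::-1],None,fx=S,fy=S,interpolation=cv2.INTER_CUBIC)
def draw(im,p,v,col,x0,y0):
    f=lambda P:((proj(p,place(np.array(P)/1000,v))-[x0,y0]+.5)*S).astype(np.int32)
    for z in(16,50):cv2.polylines(im,[f([[-75,-95,z],[75,-95,z],[75,95,z],[-75,95,z]])],True,col,1)
    a=np.linspace(0,6.28,20)
    cv2.polylines(im,[f(np.c_[-58+11*np.cos(a),78+11*np.sin(a),6+0*a])],True,col,1)
im2=cv2.resize(t["pixels"][90:220,270:390,::-1],None,fx=S,fy=S,interpolation=cv2.INTER_CUBIC)
a=(.6542,.109,np.radians(-15.6));b=(.658,.104,np.radians(-14))
for v,c in((a,(0,0,255)),(b,(0,255,0))):
    draw(im,p,v,c,260,140);draw(im2,t,v,c,270,90)
H=max(im.shape[0],im2.shape[0])
cv2.imwrite("pics/sc.png",im);cv2.imwrite("pics/tp.png",im2[:600])
E
```

```text
(no output)
```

View pics/sc.png

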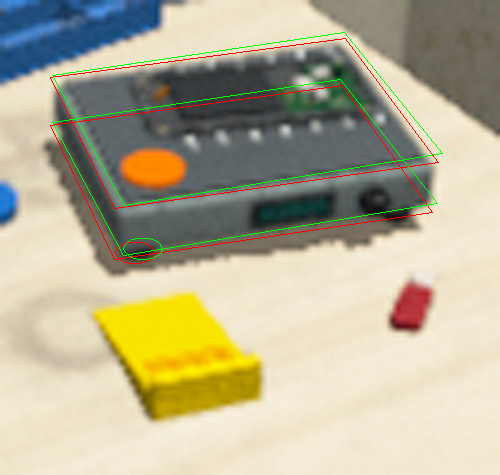

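View pics/tp.png

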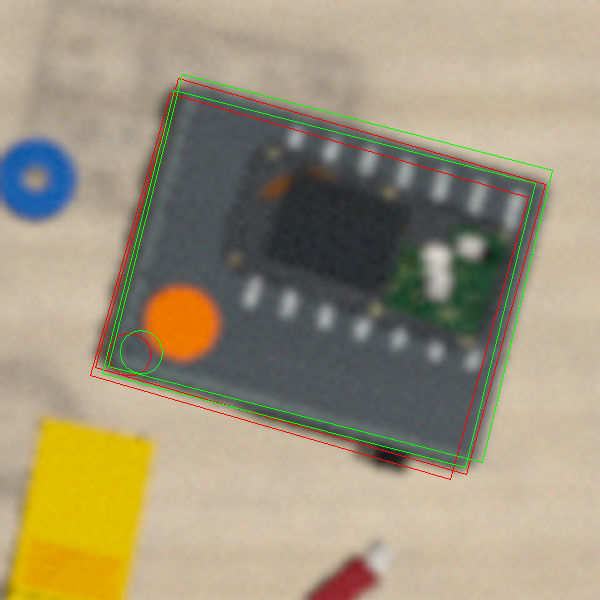

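The scene crop shows the model outline matching the front-left corner, with the foot at about (140,250) in the crop. That puts the foot at about (620,196) mm and the wedge at (533,226) with yaw about -13°, so the foot is about 10 mm right of the wedge's axis. I'll move behind the wedge with the fingers 25 mm apart, which gives two contact points on the tail.

Emit:
jog_arm([
  [0, 0, -0.02, -34, -30, 10, 25],
  [0, 0, -0.04, -68, -60, 20, 25],
  [0, 0, -0.06, -103, -90, 33, 25],
  [0, 0, -0.08, -137, -120, 44, 25],
  [0, 0, -0.1, -172, -150, 55, 25],
  [0, 0, -0.12, -206, -180, 66, 25],
  [0, 0, -0.14, -240, -210, 77, 25],
  [0, 0, -0.16, -275, -240, 88, 25],
  [0, 0, -0.183, -309, -271, 100, 25],
  [0, 0, -0.183, -309, -271, 100, 25],
])

```text
t: 2.45
eef_pos: [0.4458, 0.2426, 0.1307]
tool_rot: [-0.0, 0.117, 0.993, -0.001]
contact_force: [0.3, -0.0, -0.3]
gripper_width: 0.293
grasp_force: 0.0
```

```bash
cat >> h.py <<'E'
from scipy.spatial.transform import Rotation
def state():
    o=bot.get_obs();w,x,y,z=o["tool_rot"];R=Rotation.from_quat([x,y,z,w]).as_matrix()
    print("t",round(o["t"],2),"tcp",np.round(np.array(o["eef_pos"])*1e3,1),"F",np.round(o["contact_force"],1),"w",round(float(o["gripper_width"]),3),"tool x deg",round(np.degrees(np.arctan2(R[1,0],R[0,0])),1),"z",np.round(R[:,2],3));return np.array(o["eef_pos"]),R
def totool(dst):
    p,R=state();print("tool shift mm",np.round(R.T@(np.array(dst)-p)*1e3,1))
E
python3 - <<'E'
from h import *
ps,ms=look((.5335,.226,-.21),n="a_")
for p,c in zip(ps,("top","scene")):
    for t in("push_face","short_foot"):
        for r in bot.tip_of(t,p)[:1]:print(c,t,round(r["score"],2),np.round(onz(p,r["xy"],Z[t])*1e3,1))
state()
E
```

```text
top pad [629.4 178.9  54. ] 175.0 shim px 837.0
top shim mm,deg [533.8 224.6 -10.1] 0.23
scene pad [627.4 191.   54. ] 48.0 shim px 544.0
scene shim mm,deg [532.9 227.6 -16. ] 0.17
top push_face 0.71 [488.6 234.   13. ]
top short_foot 0.65 [619.4 198.    6. ]
scene push_face 0.75 [462.7 244.8  13. ]
scene short_foot 0.46 [713.  244.4   6. ]
t 2.75 tcp [444.3 248.5 131.6] F [0.1 0.4 0. ] w 0.29 tool x deg 167.1 z [ 0.     0.001 -1.   ]
```

Emit:
jog_arm([
  [0, 0, 0, 0, -2, 30, 25],
  [0, 0, 0, 0, -5, 65, 25],
  [0, 0, 0, 0, -5, 95, 25],
  [0, 0, 0, 0, -5, 115, 25],
  [0, 0, 0, 0, -5, 124, 25],
  [0, 0, 0, 0, -5, 124, 25],
  [0, 0, 0, -12, -5, 124, 25],
  [0, 0, 0, -20, -5, 124, 25],
  [0, 0, 0, -20, -5, 124, 25],
])

```text
t: 3.88
eef_pos: [0.4645, 0.2374, 0.0079]
tool_rot: [0.001, 0.114, 0.993, 0.0]
contact_force: [-0.4, -0.1, 0.0]
gripper_width: 0.294
grasp_force: 0.0
```

```bash
python3 - <<'E'
from h import *
state()
p=bot.read_camera("top");q=bot.read_camera("scene")
S=5;a=p["pixels"][140:230,260:330,::-1];b=q["pixels"][150:240,260:345,::-1]
cv2.imwrite("pics/b.png",cv2.resize(np.hstack([a,b]),None,fx=S,fy=S,interpolation=cv2.INTER_CUBIC))
E
```

```text
t 3.88 tcp [464.5 237.4   7.9] F [-0.4 -0.1  0. ] w 0.294 tool x deg 166.9 z [ 0.002  0.001 -1.   ]
```

View pics/b.png

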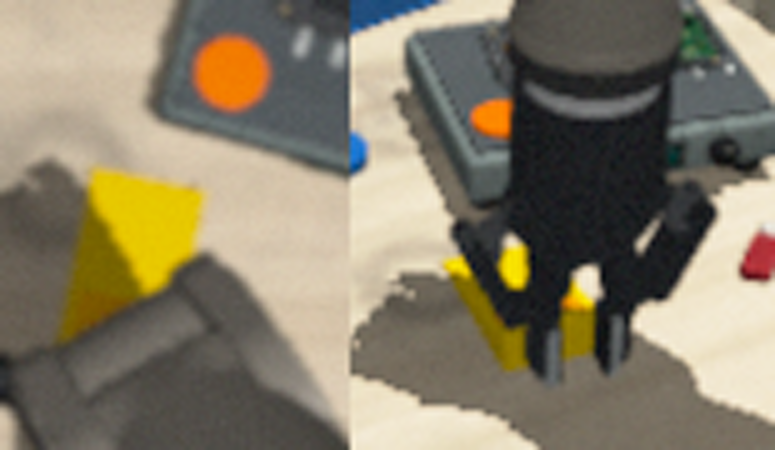

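The fingers are just behind the tail face, a few mm right of its centre. I'll shift slightly left, then make contact and push the first part slowly.

Emit:
jog_arm([
  [0, 0, 0, 0, 3, 0, 25],
  [0, 0, 0, -4, 3, 0, 25],
  [0, 0, 0, -8, 3, 0, 25],
  [0, 0, 0, -12, 3, 0, 25],
  [0, 0, 0, -17, 2, 0, 25],
  [0, 0, 0, -22, 1, 0, 25],
  [0, 0, 0, -27, 0, 0, 25],
  [0, 0, 0, -32, -1, 0, 25],
  [0, 0, 0, -36, -2, 0, 25],
  [0, 0, 0, -36, -2, 0, 25],
])

```text
t: 5.22
eef_pos: [0.498, 0.2273, 0.0073]
tool_rot: [0.0, 0.114, 0.993, 0.0]
contact_force: [1.1, 0.1, -0.4]
gripper_width: 0.296
grasp_force: 0.0
```

```bash
python3 - <<'E'
from h import *
state()
p=bot.read_camera("top");q=bot.read_camera("scene")
S=5;a=p["pixels"][140:230,260:330,::-1];b=q["pixels"][150:240,260:345,::-1]
cv2.imwrite("pics/c.png",cv2.resize(np.hstack([a,b]),None,fx=S,fy=S,interpolation=cv2.INTER_CUBIC))
E
```

```text
t 5.22 tcp [498.  227.3   7.3] F [ 1.1  0.1 -0.4] w 0.296 tool x deg 166.9 z [ 0.  0. -1.]
```

View pics/c.png

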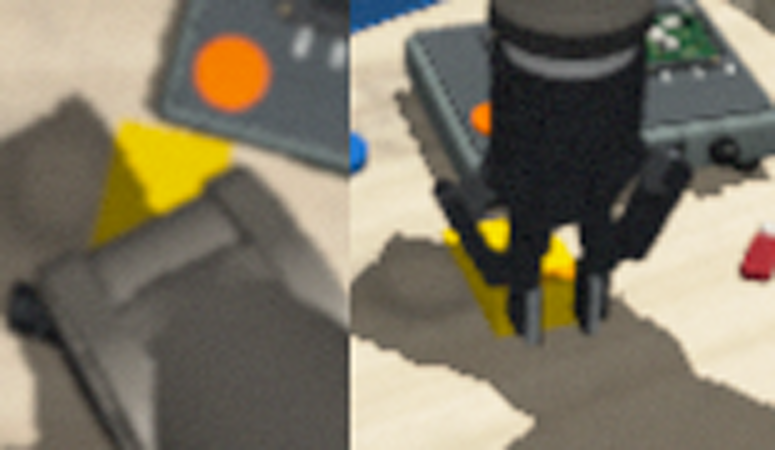

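```bash
python3 - <<'E'
from h import *
p=bot.read_camera("top")
L=onz(p,(283.6-.4,164.4-.4),.002)[:2]*1e3;R=onz(p,(306.4-.4,170-.4),.002)[:2]*1e3;print(L,R,np.linalg.norm(L-R))
n=np.array(R-L);n/=np.linalg.norm(n);ax=np.array([-n[1],n[0]]);print("yaw",np.degrees(np.arctan2(ax[1],ax[0])))
for f in((620,197),(620,193)):
    d=np.array(f)-(L+R)/2;print("foot in wedge: x",50+d@ax,"y",-(d@n))
E
```

```text
[610.32544636 230.6170083 ] [596.51402158 172.19626072] 60.03115192835059
yaw -13.301249514807397
foot in wedge: x 67.14932005529491 y -0.4737837660114094
foot in wedge: x 68.06960389674188 y -4.366479188359735
```

The wedge has yaw -13.3° (its nose measures 60.0 mm as it should). The foot is on its axis with about 37 mm to go, so I'll push straight on.

Emit:
jog_arm([
  [0, 0, 0, -4, 0, 0, 25],
  [0, 0, 0, -8, 0, 0, 25],
  [0, 0, 0, -12, 0, 0, 25],
  [0, 0, 0, -16, 0, 0, 25],
  [0, 0, 0, -20, 0, 0, 25],
  [0, 0, 0, -24, 0, 0, 25],
  [0, 0, 0, -27, 0, 0, 25],
  [0, 0, 0, -29, 0, 0, 25],
  [0, 0, 0, -30, 0, 0, 25],
  [0, 0, 0, -30, 0, 0, 25],
])

```text
t: 6.62
eef_pos: [0.5269, 0.2207, 0.0073]
tool_rot: [0.0, 0.114, 0.994, 0.0]
contact_force: [0.3, 0.9, -0.3]
gripper_width: 0.291
grasp_force: 0.0
```

Emit:
jog_arm([
  [0, 0, 0, -1, 0, 0, 25],
  [0, 0, 0, -2, 0, 0, 25],
  [0, 0, 0, -3, 0, 0, 25],
  [0, 0, 0, -4, 0, 0, 25],
  [0, 0, 0, -4, 0, 0, 25],
])

```text
t: 7.25
eef_pos: [0.5302, 0.22, 0.0072]
tool_rot: [-0.0, 0.114, 0.994, -0.0]
contact_force: [-2.9, 0.5, 1.7]
gripper_width: 0.294
grasp_force: 1.6
```

Emit:
jog_arm([
  [0, 0, 0, -0.7, 0, 0, 25],
  [0, 0, 0, -1.5, 0, 0, 25],
  [0, 0, 0, -1.5, 0, 0, 25],
])

```text
t: 7.62
eef_pos: [0.5315, 0.2197, 0.0072]
tool_rot: [-0.001, 0.114, 0.994, -0.0]
contact_force: [-4.9, 0.7, 3.5]
gripper_width: 0.291
grasp_force: 2.6
```

Emit:
jog_arm([
  [0, 0, 0, -0.5, 0, 0, 25],
  [0, 0, 0, -1, 0, 0, 25],
  [0, 0, 0, -1, 0, 0, 25],
])

```text
t: 8.0
eef_pos: [0.532, 0.2196, 0.0072]
tool_rot: [-0.001, 0.113, 0.994, -0.0]
contact_force: [-6.6, 0.4, 5.2]
gripper_width: 0.291
grasp_force: 3.2
```

Emit:
jog_arm([
  [0, 0, 0, -0.5, 0, 0, 25],
  [0, 0, 0, -1, 0, 0, 25],
  [0, 0, 0, -1, 0, 0, 25],
])

```text
t: 8.38
eef_pos: [0.5325, 0.2195, 0.0071]
tool_rot: [-0.001, 0.113, 0.994, -0.0]
contact_force: [-7.0, 1.1, 5.7]
gripper_width: 0.292
grasp_force: 3.8
```

```bash
python3 - <<'E'
from h import *
state()
p=bot.read_camera("top");q=bot.read_camera("scene")
S=5;a=p["pixels"][120:210,260:330,::-1];b=q["pixels"][150:240,260:345,::-1]
cv2.imwrite("pics/d.png",cv2.resize(np.hstack([a,b]),None,fx=S,fy=S,interpolation=cv2.INTER_CUBIC))
E
```

```text
t 8.38 tcp [532.5 219.5   7.1] F [-7.   1.1  5.7] w 0.292 tool x deg 167.0 z [-0.003 -0.    -1.   ]
```

View pics/d.png

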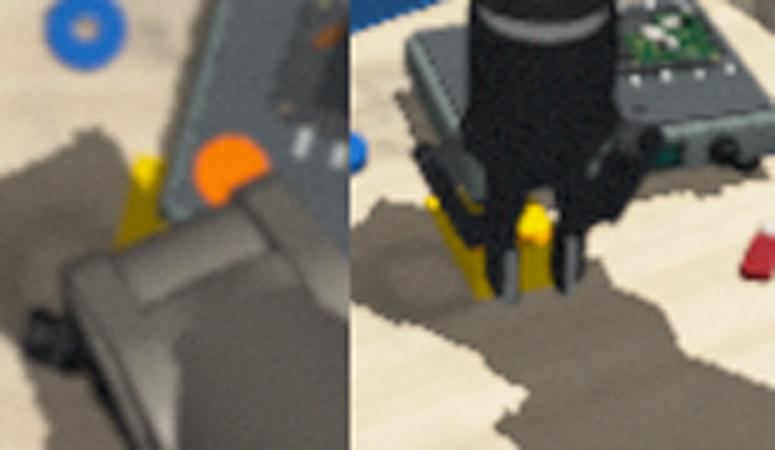

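Emit:
jog_arm([
  [0, 0, 0, -0.6, 0, 0, 25],
  [0, 0, 0, -1.2, 0, 0, 25],
  [0, 0, 0, -1.2, 0, 0, 25],
])

```text
t: 8.85
eef_pos: [0.5331, 0.2194, 0.0071]
tool_rot: [-0.002, 0.113, 0.994, -0.0]
contact_force: [-9.5, 2.2, 8.1]
gripper_width: 0.291
grasp_force: 4.5
```

The push force has reached 9.5 N, so the wedge is snug. I'll back off, rise and close the fingers.

Emit:
jog_arm([
  [0, 0, 0, 3, 0, 0, 25],
  [0, 0, 0, 10, 0, 0, 25],
  [0, 0, 0, 22, 0, 0, 25],
  [0, 0, 0, 30, 0, -20, 25],
  [0, 0, 0, 30, 0, -60, 25],
  [0, 0, 0, 30, 0, -110, 0],
  [0, 0, 0, 30, 0, -110, 0],
  [0, 0, 0, 30, 0, -110, 0],
])

```text
t: 9.85
eef_pos: [0.5055, 0.2256, 0.1171]
tool_rot: [-0.0, 0.114, 0.994, 0.0]
contact_force: [0.1, -0.2, -0.1]
gripper_width: -0.003
grasp_force: 0.0
```

```bash
python3 - <<'E'
from h import *
ps,ms=look((.593,.206,-.23),cams=("top","scene"))
for p,c in zip(ps,("top","scene")):
    for t in("pad_top","shim","short_foot"):
        for r in bot.tip_of(t,p)[:1]:print(c,t,round(r["score"],2),np.round(onz(p,r["xy"],Z[t])*1e3,1))
totool((.629,.180,.075))
E
```

```text
top pad [629.5 178.7  54. ] 176.0 shim px 377.0
top shim mm,deg [605.4 207.  -31.5] 1.69
scene pad [627.8 184.2  54. ] 78.0 shim px 437.0
scene shim mm,deg [592.5 206.3 -16.7] 0.29
top pad_top 0.72 [624.4 183.4  54. ]
top shim 0.56 [590.  207.6   0. ]
scene pad_top 0.92 [616.5 187.   54. ]
scene shim 0.59 [594.1 206.4   0. ]
scene short_foot 0.6 [610.2 213.    6. ]
t 10.25 tcp [505.8 225.4 116.7] F [ 0.5 -0.2  0.2] w 0.003 tool x deg 166.9 z [-0.001 -0.001 -1.   ]
tool shift mm [-130.3  -16.4   41.6]
```

The pad hasn't moved and the wedge sits at about (592,206). Next I go over the pad.

Emit:
jog_arm([
  [0, 0, 0, -30, -4, 0, 0],
  [0, 0, 0, -70, -8, 0, 0],
  [0, 0, 0, -110, -13, 0, 0],
  [0, 0, 0, -130, -15, 10, 0],
  [0, 0, 0, -130, -15, 30, 0],
  [0, 0, 0, -130, -15, 45, 0],
  [0, 0, 0, -130, -15, 54, 0],
  [0, 0, 0, -130, -15, 58, 0],
  [0, 0, 0, -130, -15, 58, 0],
])

```text
t: 11.38
eef_pos: [0.6291, 0.1819, 0.0594]
tool_rot: [-0.0, 0.113, 0.994, 0.0]
contact_force: [-0.5, 0.1, -0.1]
gripper_width: -0.001
grasp_force: 0.0
```

Emit:
jog_arm([
  [0, 0, 0, 0, 0, 2, 0],
  [0, 0, 0, 0, 0, 4, 0],
  [0, 0, 0, 0, 0, 5, 0],
  [0, 0, 0, 0, 0, 6, 0],
  [0, 0, 0, 0, 0, 6, 0],
])

```text
t: 12.0
eef_pos: [0.6294, 0.1816, 0.0538]
tool_rot: [0.0, 0.114, 0.994, 0.0]
contact_force: [-2.6, 0.9, 4.8]
gripper_width: 0.003
grasp_force: 2.4
```

Emit:
jog_arm([
  [0, 0, 0, 0, 0, 0.5, 0],
  [0, 0, 0, 0, 0, 1, 0],
  [0, 0, 0, 0, 0, 1, 0],
  [0, 0, 0, 0, 0, 1, 0],
  [0, 0, 0, 0, 0, 1, 0],
])

```text
t: 12.62
eef_pos: [0.6295, 0.1816, 0.0537]
tool_rot: [0.0, 0.114, 0.994, 0.0]
contact_force: [-3.9, -1.2, 12.5]
gripper_width: 0.002
grasp_force: 5.9
```

The corner holds at 12.5 N with only 0.1 mm of give. Letting go.

Emit:
jog_arm([
  [0, 0, 0, 0, 0, -2, 0],
  [0, 0, 0, 0, 0, -10, 0],
  [0, 0, 0, 0, 0, -40, 0],
  [0, 0, 0, 20, 0, -80, 0],
  [0, 0, 0, 70, 0, -110, 0],
  [0, 0, 0, 120, 0, -120, 0],
  [0, 0, 0, 120, 0, -120, 0],
])

```text
t: 13.5
eef_pos: [0.5095, 0.2104, 0.1735]
tool_rot: [-0.0, 0.112, 0.994, 0.001]
contact_force: [0.7, 0.1, 0.2]
gripper_width: -0.003
grasp_force: 0.0
```

```bash
python3 - <<'E'
from h import *
ps,ms=look((.593,.206,-.23));state()
a=ps[0]["pixels"][90:220,250:390,::-1];b=ps[1]["pixels"][130:260,250:360,::-1]
cv2.imwrite("pics/e.png",cv2.resize(np.hstack([a,b]),None,fx=3,fy=3,interpolation=cv2.INTER_CUBIC))
E
```

```text
top pad [629.6 178.6  54. ] 177.0 shim px 395.0
top shim mm,deg [592.4 206.5 -19. ] 1.58
scene pad [628.2 183.3  54. ] 81.0 shim px 436.0
scene shim mm,deg [592.7 206.7 -16.4] 0.29
t 13.6 tcp [512.6 208.9 172.9] F [-0.4 -0.3  0.4] w -0.003 tool x deg 167.0 z [ 0.001  0.    -1.   ]
```

View pics/e.png

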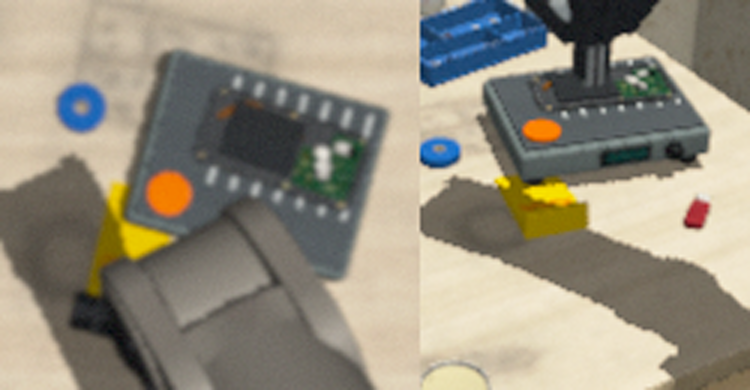

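The wedge sits under the short foot (scene crop about (540,180)). The preheater, phone frame, wick roll and USB stick are where they were, and the arm is clear. I'm handing in.

```bash
python3 -c "
from station import bot
print(bot.hand_in())"
```

```text
the job is handed in; nothing more can be done
None
```

The job is handed in: the wedge is snug under the short foot (final push about 9.5 N), and the orange-padded corner gave only 0.1 mm more as the press rose from 5 to 12.5 N; the preheater and phone frame did not visibly move, and the arm ended clear at 13.6 s.

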